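# Dial open the combination lock of the silver stock box and lift it off the hasp

### The job

Unlock the green box in which the silver stock is kept: read the dial of its brass combination lock like a clock whose twelve is the orange mark beside the shackle, turn the pointer clockwise to four o'clock, stop there on the click, then turn it back counter-clockwise to two o'clock and let it settle on that click. Then pull the shackle straight out to its stop while the lock still sits on the hasp, lift the lock straight up off the staple and finish while holding it in the gripper, level and dial up, about 15 cm above the box. Leave the tools and jars on the bench where they lie.

Things in the scene. Friction and masses are not known exactly. Their poses are not given: they have to be found in the camera images.
- stock_box: Heavy green steel box, 150 x 190 mm, flat top 60 mm above the bench. Origin under its centre on the bench; x points from its front (where the shackle's bow lies) to its back. On top is the hasp: a 63 mm wide strap 4 mm thick, on which the lock lies, its edges folded up 7 mm beside the lock's case.
- hasp_seat (a point): Point on the strap of the hasp, 64 mm above the bench, under the dial axis while the lock sits on the hasp.
- staple (a point): Middle of the hasp's staple, in the hole that the shackle's left leg passes through, 77 mm above the bench: an upright arch of 5 mm bar, 21 mm wide, reaching 24 mm above the strap. It stands in the lock's notch with about 1.5 mm of play.
- lock: Loose brass padlock lying flat on the hasp, dial up, about 0.6 kg. Origin: middle of the underside, on the dial axis. The shackle points along its -x, the staple stands on its +y side, z is up. Case 52 mm wide (y), 34 mm high, from x = -44 to +26 mm; its notch (x -34 to -26 mm, y over 3 mm) is open above, below and to the side. With the shackle out it lifts straight up, by knob or case.
- lock_base (a point): The lock's origin: middle of its underside on the dial axis; z is the lock's up.
- dial (a joint): Angle of the dial, rad, growing clockwise seen from above; 0 with the pointer at twelve o'clock (orange mark, on the shackle's side); two o'clock is 1.047, four o'clock 2.094 (three is on the staple's side). It starts between eleven and one o'clock (-0.75 to 0.52), clicks lightly at each hour (0.524 rad apart), takes under 0.05 N m and settles in the nearest click when let go.
- dial_top (a point): Centre of the top of the dial knob, 54.5 mm above the lock's underside. The knob is a black knurled round, 33 mm across and 19 mm high, 1.5 mm above the case; the flat black plate round it (49 mm across) bears twelve hour marks, white but for the orange twelve.
- dial_pointer (a point): Outer end of the white pointer line on the knob's top, 16.5 mm from the axis. Inside, the dial pushes a second wheel clockwise and leaves it at the furthest point reached. The shackle is free only after clockwise to four o'clock, no further, then back to two, each within 8 degrees. Gone too far: turn counter-clockwise to ten o'clock (-1.05) and begin again.
- shackle (a joint): How far the shackle is pulled out of the lock, m: 0 shut, 0.0145 at its stop (fully out). It slides along the lock's -x against about 2 N of friction and stays where it is left; with the dial wrong it stops after about 1 mm.
- shackle_bow (a point): Middle between the shackle's two straight legs, 12 mm in front of the case and 13 mm above the lock's underside (17 mm above the box's top). The shackle is an 8 mm round steel U, 40 mm over its legs (along the lock's y), its bow reaching 22 mm further out. Grip it across both legs from above and draw it along the lock's -x.
- flux_jar: Bystander: white jar with green lid, 58 mm across, 50 mm high; origin under its centre.
- bead_jar: Bystander: glass jar of coloured beads with a cork lid, 46 mm across, 64 mm high; origin under its centre.
- pliers: Bystander: pliers with green grips, 136 mm long, lying; origin under their middle.
- mallet: Bystander: mallet with wooden handle, 239 mm long, lying; origin under its middle.
- ring_clamp: Bystander: wooden ring clamp, 140 mm long, lying; origin under its middle.
- torch_striker: Bystander: wire torch striker, 155 mm long, lying; origin under its middle.

How it is judged:
By the outcome, as a careful person would: the job done as asked, in the order asked, and still so for the second after the job is handed in, while the arm keeps its last pose, push and grip.
It also fails if it takes over 70 s, if anything falls off the work surface, if the arm or the gripper's body presses on something with over 40 N, if the wrist force passes 120 N, or if a joint passes its speed limit or range.

### The arm

A 6-joint arm with a two-finger parallel gripper is mounted at the origin on a cart in front of the work surface, level with it; the furniture and walls round the work are solid. World frame = base frame: x ahead of the robot, y to its left, z up, the work surface at z = 0. Lengths are in m, angles in rad, forces in N, time in s.
With the tool pointing down it reaches from about 0.25 to 0.725 m from the base axis. Payload 4 kg.
Tool frame: the origin (TCP) lies midway between the tips of the shut fingers; the grasp point (between the pads) lies 19 mm behind it (bot.hold_point_z is the distance from the TCP to the grasp point, in m); z points along the fingers, y is the direction in which the jaws open and shut (so a half turn about z gives the same grasp; the last joint's range is limited). The gripper opens to 85 mm and grips with 20 to 120 N. Pads are 22 mm wide; open, the fingers measure 114 mm over their backs; the gripper's body (76 mm by 85 mm) begins 54 mm behind the grasp point. The pads swing forward as they close: fully open they stand 13 mm farther back than shut.
Start: joints at [1.279, 0.241, 0.005, 1.335, 0, 1.571], TCP at [0.144, 0.479, 0.231] pointing down, gripper open.
Joint ranges: [-2.72, 2.72], [-1.05, 1.87], [-1.09, 1.28], [-1.99, 2.15], [-1.42, 1.44], [-3.14, 3.14]. Speed limits (rad/s): [2.79, 2.79, 3.14, 3.14, 3.14, 3.14].

### API

Orientations are given as a unit quaternion [x, y, z, w].
In Python, from workcell import status, viewer, order, bot gives the robot as it stands.
- The arm moves only by the tool servo_tool, never from a script. Its argument "increments" is a list of rows, each a list of 3 entries, a list of its own where there are three numbers: the closure in counts, from 0 (fully open) to 255 (shut), then the shift along the tool's x, y, z in mm, then the turn about the tool's z in degrees. A call has exactly 10 rows; each row shifts and turns the commanded pose from where the row before left it, along the tool's axes as they then stand; what a row does not reach is not made up. A row lasts 1/10 s, in which the tool goes at most 50 mm and 8.59 degrees, less where a joint would pass 70% of its speed; a pose out of reach is approached as far as the arm can. A call is refused whole if a number of a shift passes 50 or a number of a turn 8.59, either way. A call with a gripper value outside its range is refused whole. The fingers move at their own pace and stop on an object; the grip force is fixed at half the most. Time passes only in rows, so rows that do not move let the fingers close, or fill a call up. It gives the time, the measured TCP pose, the force and the opening at its end, in the units of the state.
- status.get_obs(): the state, without advancing time (a new reading comes with each control period).
- viewer.camera(name): name is "scene" or "top"; returns (picture, depth): 480x640x3 uint8, red, green, blue; 480x640 float32, m along the optical axis (not along the pixel's ray), 0 where there is no reading.
- viewer.get_calibration(name): a dict with "K" (3x3 intrinsics, pixels), "position" and "orientation" of the camera in the world. Camera axes: x right, y up, looking along -z (the intrinsics and any distortion apply to the point x, -y, -z); pixel columns grow to the right and rows downward; lengths in m; the calibration is good to about 2 mm. A picture is of the moment at which its call begins. get_calibration takes no time and is no camera call.
- order.job_done(): hands the job in, once; it reports no verdict.
The state is a dict: "clock": time; "joint_pos": joint angles; "joint_vel": joint speeds; "tau": joint torques, N m; "eef_pos": TCP position; "tool_rot": TCP orientation; "ft_force": force on the tool from outside, world axes, zero at the start; "ft_torque": the same for the moment, N m; "grip_width": finger opening in m.
Only numpy, scipy, OpenCV 4.12 (cv2) and the standard library are available. Lean on these libraries where they do the work, as an engineer would, in place of code of your own. Each camera call takes 0.05 s, during which the arm holds its last target.

## Working session

There is one attempt and no reset: what is moved stays moved. The work goes in short steps, Python scripts to look and compute and a tool call to move; the robot and the scene stay as the last step left them, time stands still between calls to the robot, and variables do not carry over. Pictures are saved under pics/ and viewed, and the job is handed in when it is done.

Besides the shell and the picture viewer there is one more tool, called after "Request:" by a JSON object that holds its "name" and its "arguments". servo_tool: Moves the arm, as the interface text tells. Its arguments: {"type":"object","properties":{"increments":{"type":"array","items":{"type":"array"}}},"required":["increments"]}

```bash
mkdir -p pics; ls; python3 - <<'E'
from workcell import status, viewer, order, bot
import cv2,numpy as np
print(status.get_obs()); print(bot.hold_point_z)
for n in ("scene","top"):
    p,d=viewer.camera(n); cv2.imwrite(f"pics/{n}0.png",p[:,:,::-1]); np.save(f"pics/{n}0d.npy",d); print(viewer.get_calibration(n))
E
```

```text
pics
{'clock': 0.0, 'joint_pos': array([1.27898570e+00, 2.41403921e-01, 3.72175747e-03, 1.33521644e+00,
       7.22033955e-06, 1.57081623e+00]), 'joint_vel': array([-2.18618439e-04,  8.02329858e-04,  3.08445447e-05,  1.39087933e-03,
        1.27176104e-03,  6.20454180e-04]), 'tau': array([ 1.40953271e-04, -3.72320616e+01,  2.52407169e+01,  1.68606872e-02,
        3.51447102e-05,  6.95002626e-06]), 'eef_pos': array([0.14365711, 0.47824976, 0.23041655]), 'tool_rot': array([ 1.45397948e-01,  9.89372696e-01, -1.03944702e-03, -1.56384657e-04]), 'ft_force': array([-0.23470521, -0.89234549, -1.21210517]), 'ft_torque': array([-0.02953811,  0.02846604, -0.00888265]), 'grip_width': 0.08531546246249021}
0.0187
{'K': array([[458.2473804 ,   0.        , 320.70729989],
       [  0.        , 458.2473804 , 237.54836895],
       [  0.        ,   0.        ,   1.        ]]), 'position': array([ 0.2850168, -0.5114955,  0.7382458]), 'orientation': array([ 0.34955984, -0.08183443, -0.21705631,  0.90774314])}
{'K': array([[565.16781154,   0.        , 322.39913057],
       [  0.        , 565.16781154, 232.9644441 ],
       [  0.        ,   0.        ,   1.        ]]), 'position': array([0.49974552, 0.01598615, 1.27801605]), 'orientation': array([ 0.01053652, -0.02698508, -0.70347184,  0.71013249])}
```

View pics/scene0.png

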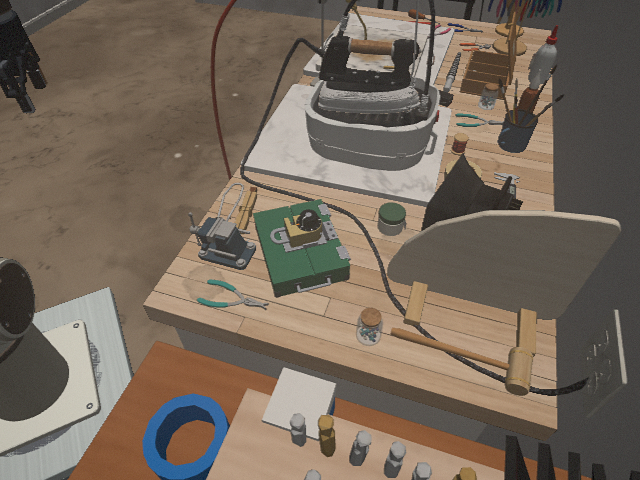

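View pics/top0.png

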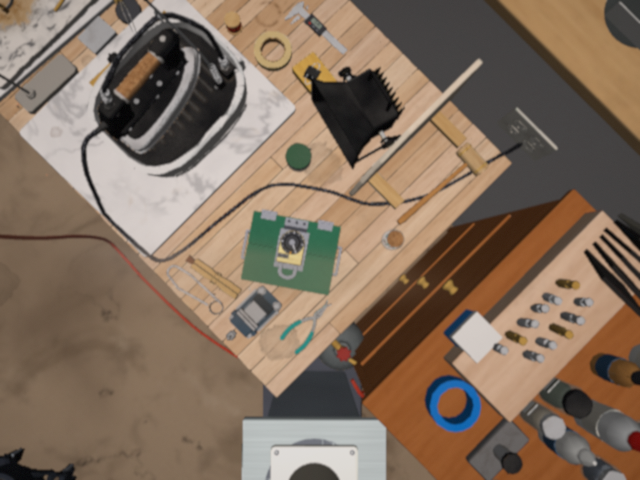

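The top view shows the box at about (291,252), with the lock at (291,245) and the shackle bow towards the robot at (287,270). In the scene view the lock is at (305,225). I'll zoom in on both.

```bash
cat > h.py <<'E'
from workcell import status, viewer, order, bot
import cv2,numpy as np
from scipy.spatial.transform import Rotation as R
def ray(n,uv):
    c=viewer.get_calibration(n);K=c["K"];u,v=uv
    d=np.array([(u-K[0,2])/K[0,0],-(v-K[1,2])/K[1,1],-1.]);return c["position"],R.from_quat(c["orientation"]).apply(d)
def onz(n,uv,z):
    p,d=ray(n,uv);return p+d*(z-p[2])/d[2]
def px(n,P):
    c=viewer.get_calibration(n);q=R.from_quat(c["orientation"]).inv().apply(np.asarray(P)-c["position"]);K=c["K"]
    return K[0,0]*q[0]/-q[2]+K[0,2], -K[1,1]*q[1]/-q[2]+K[1,2]
def tri(uvs,uvt):
    A=np.zeros((3,3));b=np.zeros(3)
    for n,uv in(("scene",uvs),("top",uvt)):
        p,d=ray(n,uv);d=d/np.linalg.norm(d);M=np.eye(3)-np.outer(d,d);A+=M;b+=M@p
    return np.linalg.solve(A,b)
def crop(n,tag,u,v,w,h,s=8):
    p,d=viewer.camera(n);c=p[v:v+h,u:u+w,::-1]
    cv2.imwrite(f"pics/{tag}.png",cv2.resize(c,None,fx=s,fy=s,interpolation=cv2.INTER_CUBIC));return p,d
E
python3 - <<'E'
import cv2
for n,u,v,w,h in(("scene",250,190,100,75),("top",240,205,104,78)):
    p=cv2.imread(f"pics/{n}0.png")[v:v+h,u:u+w]
    cv2.imwrite(f"pics/{n}z.png",cv2.resize(p,None,fx=7.5,fy=7.5,interpolation=cv2.INTER_CUBIC))
E
```

```text
(no output)
```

View pics/scenez.png

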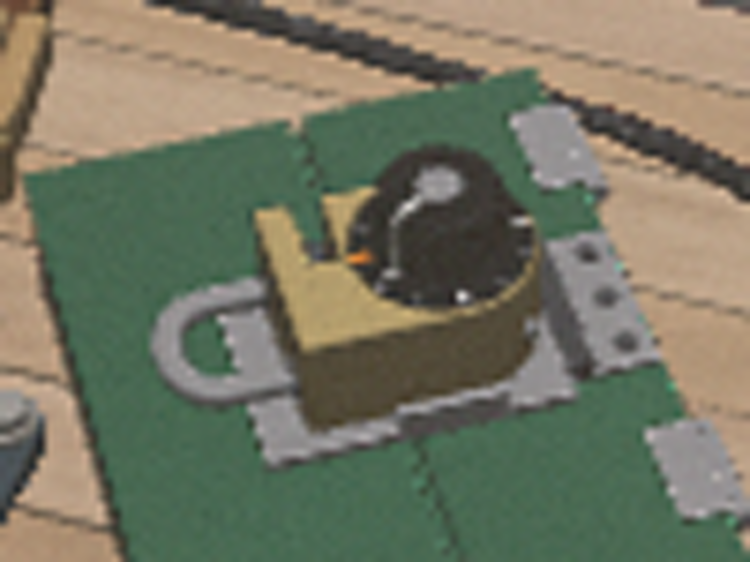

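View pics/topz.png

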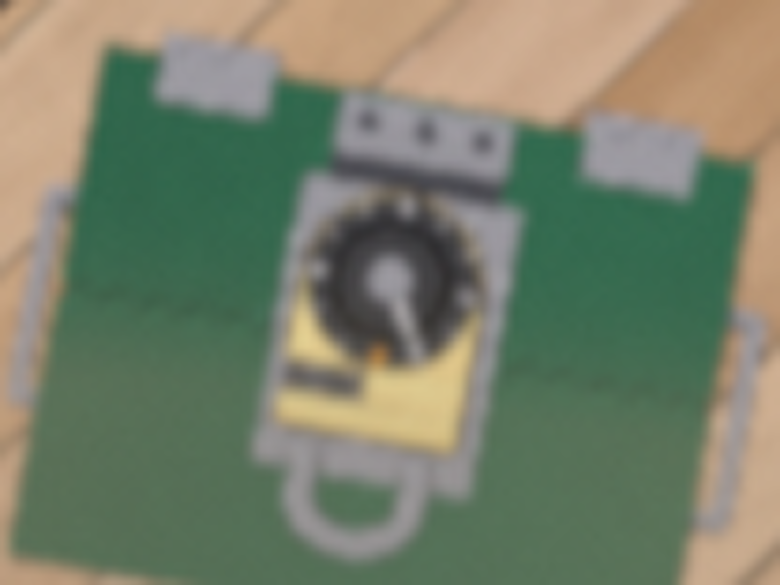

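The zooms show the dial centre at about (292,242), the orange mark towards the bow, and the pointer about 28° counter-clockwise of it, so roughly eleven o'clock. The staple and notch are on the left of the image, which is three o'clock as expected. Next I'll measure with masks.

```bash
cat > m.py <<'E'
from h import *
T=cv2.imread("pics/top0.png");S=cv2.imread("pics/scene0.png")
def mask(I,lo,hi,box):
    h=cv2.cvtColor(I,cv2.COLOR_BGR2HSV);m=cv2.inRange(h,lo,hi);z=np.zeros_like(m);u0,v0,u1,v1=box;z[v0:v1,u0:u1]=m[v0:v1,u0:u1];return z
def big(m):
    c=max(cv2.findContours(m,cv2.RETR_EXTERNAL,cv2.CHAIN_APPROX_NONE)[0],key=cv2.contourArea);return c
# box
g=mask(T,(55,60,30),(95,255,200),(230,200,350,305));c=big(g);r=cv2.minAreaRect(c);P=cv2.boxPoints(r)
W=[onz("top",p,0.06) for p in P];print("box",r);print(np.round(W,4))
print("centre",np.mean(W,0).round(4),[np.linalg.norm(W[i]-W[(i+1)%4]).round(4) for i in range(4)],[np.degrees(np.arctan2(*(W[(i+1)%4]-W[i])[1::-1])).round(2) for i in range(4)])
h=mask(T,(0,0,0),(180,255,85),(278,228,306,258));c=big(h);print("dark top",cv2.minEnclosingCircle(c),cv2.fitEllipse(c),cv2.contourArea(c))
h2=mask(S,(0,0,0),(180,255,90),(292,205,323,235));c=big(h2);print("dark scene",cv2.fitEllipse(c),cv2.boundingRect(c))
y=mask(T,(15,70,80),(35,255,255),(270,235,312,270));c=big(y);print("brass",cv2.minAreaRect(c),cv2.boundingRect(c))
o=mask(T,(5,150,120),(17,255,255),(280,245,300,258));print("orange",cv2.findNonZero(o))
st=np.concatenate([np.hstack([cv2.cvtColor(g,8)[200:305,230:350],cv2.cvtColor(h,8)[200:305,230:350]]),np.hstack([cv2.cvtColor(y,8)[200:305,230:350],cv2.cvtColor(h2,8)[170:275,250:370]])]);cv2.imwrite("pics/masks.png",cv2.resize(st,None,fx=2.8,fy=2.8))
E
python3 m.py
```

```text
box ((290.6332702636719, 252.1943359375), (87.65898132324219, 67.26465606689453), 10.56101131439209)
[[ 0.4679  0.1607  0.06  ]
 [ 0.6103  0.1365  0.06  ]
 [ 0.5775 -0.0498  0.06  ]
 [ 0.435  -0.0243  0.06  ]]
centre [0.5227 0.0558 0.06  ] [np.float64(0.1445), np.float64(0.1892), np.float64(0.1448), np.float64(0.1879)] [np.float64(-9.63), np.float64(-99.99), np.float64(169.87), np.float64(79.92)]
dark top ((291.9014587402344, 241.8430633544922), 10.133770942687988) ((291.7704162597656, 241.7144012451172), (16.80171012878418, 18.550140380859375), 79.85918426513672) 178.5
dark scene ((308.30560302734375, 220.00296020507812), (20.955095291137695, 22.499099731445312), 88.67337799072266) (296, 209, 25, 22)
brass ((289.7220458984375, 253.97337341308594), (24.458955764770508, 18.29067039489746), 9.865806579589844) (277, 243, 27, 22)
orange None
```

View pics/masks.png

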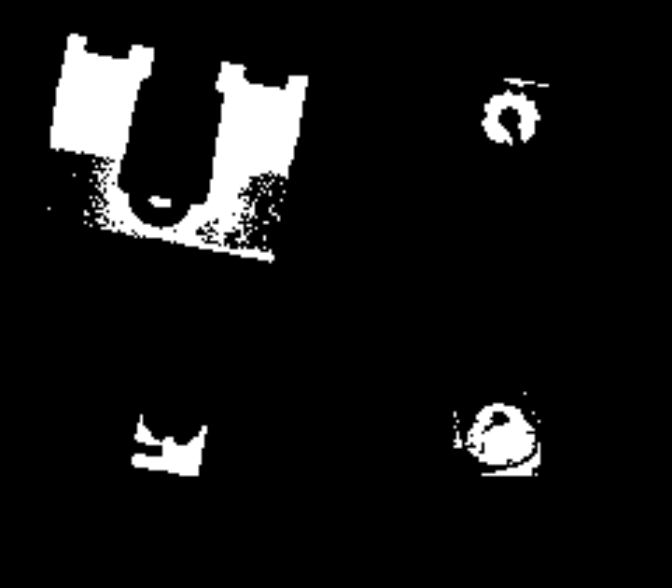

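```bash
cat >> m.py <<'E'
print("----")
g=mask(T,(50,35,30),(95,255,200),(230,200,350,305));g=cv2.morphologyEx(g,cv2.MORPH_CLOSE,np.ones((3,3)));c=big(g)
pts=c[:,0].astype(float)
for lo,hi,name in((215,270,"L/R"),):
    for s,cmpf in(("left",np.argmin),("right",np.argmax)):
        q=[]
        for v in range(222,272):
            row=np.where(g[v])[0]
            if len(row): q.append((row.min() if s=="left" else row.max(),v))
        vx,vy,x0,y0=cv2.fitLine(np.array(q,np.float32),cv2.DIST_HUBER,0,.01,.01).ravel()
        a=onz("top",(x0-20*vx,y0-20*vy),.06);b=onz("top",(x0+20*vx,y0+20*vy),.06);d=(b-a)*np.sign(b[0]-a[0])
        print(s,np.degrees(np.arctan2(d[1],d[0])),a,b)
r=cv2.minAreaRect(c);W=[onz("top",p,0.06) for p in cv2.boxPoints(r)];print(np.round(W,4),np.mean(W,0),[np.linalg.norm(W[i]-W[(i+1)%4]).round(4) for i in range(2)])
def hub(I,u,v,k):
    G=cv2.cvtColor(I,6).astype(float);p=G[v-k:v+k+1,u-k:u+k+1];w=np.clip(p-85,0,None);yy,xx=np.mgrid[v-k:v+k+1,u-k:u+k+1];return (w*xx).sum()/w.sum(),(w*yy).sum()/w.sum()
t=hub(T,292,241,2);s=hub(S,308,214,3);print("hub",t,s,tri(s,t),px("top",tri(s,t)),px("scene",tri(s,t)))
for cu in range(1):
    print("hub on plane .1185",onz("top",t,.1185),onz("scene",s,.1185))
# brass case front edge corners by eye in zooms
f=lambda x,y,o:((x+.5)/7.5-.5+o[0],(y+.5)/7.5-.5+o[1])
to=(240,205);so=(250,190)
for n,a,b in(("case front-right top",(462,452),(303,350)),("case front-left top",(272,415),(258,210)),("bow outer front",(355,558),(155,342)),("plate orange",(378,355),(360,258)),("pointer tip",(418,358),(397,275))):
    P=tri(f(*b,so),f(*a,to));print(n,P.round(4),"resid",np.round(np.array(px("top",P))-f(*a,to),2),np.round(np.array(px("scene",P))-f(*b,so),2))
E
python3 m.py | sed -n '/----/,$p'
```

```text
----
left -9.180085525674683 [0.49153987 0.15479422 0.06      ] [0.57632685 0.14109197 0.06      ]
right -10.375968051346065 [ 0.48422421 -0.03119238  0.06      ] [ 0.56907261 -0.04672819  0.06      ]
[[ 0.4666  0.1612  0.06  ]
 [ 0.611   0.1369  0.06  ]
 [ 0.5783 -0.0499  0.06  ]
 [ 0.4339 -0.0242  0.06  ]] [0.52245718 0.0560001  0.06      ] [np.float64(0.1464), np.float64(0.1896)]
hub (np.float64(291.8031430934657), np.float64(241.36062861869314)) (np.float64(307.68530465949823), np.float64(214.4179211469534)) [0.54205581 0.05253942 0.11845869] (np.float64(291.47338353537754), np.float64(242.1128504633736)) (np.float64(308.5651505225651), np.float64(214.36062081674336))
hub on plane .1185 [0.54360427 0.0518806  0.1185    ] [0.54047447 0.05312573 0.1185    ]
case front-right top [0.4945 0.0329 0.0995] resid [-0.22  0.54] [ 0.65 -0.04]
case front-left top [0.5047 0.0856 0.0971] resid [-0.14  0.34] [ 0.39 -0.02]
bow outer front [0.4651 0.0624 0.0882] resid [-0.12  0.33] [ 0.38 -0.02]
plate orange [0.5212 0.0565 0.0982] resid [-0.23  0.54] [ 0.63 -0.04]
pointer tip [0.523  0.0442 0.1023] resid [ 0.3 -0.7] [-0.82  0.05]
```

Measured values:

| Quantity | Measured | Expected |
|---|---|---|
| Knob-top hub | (0.542, 0.0525, 0.1185) | z 0.1185 |
| Case front corners | z about 0.098 | z 0.098 |
| Dial axis derived from case front | (0.5429, 0.0517) | agrees with hub |
| Box yaw | about -10° | – |

The dial is at -30°. I plan to grip the knob at tool yaw 260°, turn 150° clockwise, then 60° back. That ends aligned with the shackle at yaw 170°.

```bash
cat >> h.py <<'E'
D=np.array([.5423,.0523]);YAW=np.radians(-10)
LX=np.array([np.cos(YAW),np.sin(YAW)]);LY=np.array([-LX[1],LX[0]])
def rel(t):
    o=status.get_obs();r=R.from_quat(o["tool_rot"]);x=r.apply([1,0,0])
    print("t",o["clock"],"pos",o["eef_pos"].round(4),"yaw",np.degrees(np.arctan2(x[1],x[0])).round(2)%360,"tilt",r.apply([0,0,1]).round(4),"j6",o["joint_pos"][5].round(3),"F",o["ft_force"].round(2),"M",o["ft_torque"].round(3),"w",o["grip_width"].round(4))
    q=o["eef_pos"]-[*D,.064];print("lock frame mm",(1e3*np.array([q[:2]@LX,q[:2]@LY,q[2]])).round(1))
    print("tool shift mm",(1e3*r.inv().apply(np.array(t)-o["eef_pos"])).round(1))
def L(x,y,z): return [*(D+LX*x/1e3+LY*y/1e3),.064+z/1e3]
E
python3 -c "
from h import *
rel(L(0,0,110))"
```

```text
Traceback (most recent call last):
  File "h.py", line 24, in rel
    print("t",o["clock"],"pos",o["eef_pos"].round(4),"yaw",np.degrees(np.arctan2(x[1],x[0])).round(2)%360,"tilt",r.apply([0,0,1]).round(4),"j6",o["joint_pos"][5].round(3),"F",o["ft_force"].round(2),"M",o["ft_torque"].round(3),"w",o["grip_width"].round(4))
                                                                                                                                                                                                                                      ^^^^^^^^^^^^^^^^^^^^^
AttributeError: 'float' object has no attribute 'round'
```

```bash
sed -i 's/o\["grip_width"\].round(4)/round(o["grip_width"],4)/' h.py
python3 -c "
from h import *
rel(L(0,0,110))"
```

```text
t 0.1 pos [0.1437 0.4783 0.2305] yaw 163.28 tilt [-5.0e-04 -1.8e-03 -1.0e+00] j6 1.571 F [ 0.18 -0.17  0.98] M [-0.009  0.015  0.022] w 0.0852
lock frame mm [-466.5  350.3  166.5]
tool shift mm [-504.3 -293.2   57.1]
```

Request:
{"name": "servo_tool", "arguments": {"increments": [[0,[-12,-7,0],0],[0,[-25,-14.5,2],0],[0,[-27,-15.5,3],0],[0,[-27,-15.5,3],0],[0,[-27,-15.5,3],0],[0,[-27,-15.5,3],0],[0,[-27,-15.5,3],0],[0,[-27,-15.5,3],0],[0,[-27,-15.5,3],0],[0,[-27,-15.5,3],0]]}}

```text
clock: 1.1
eef_pos: [0.3449, 0.2647, 0.2051]
tool_rot: [0.146, 0.989, -0.0, -0.0]
ft_force: [0.2, 0.2, -0.4]
grip_width: 0.0855
```

Request:
{"name": "servo_tool", "arguments": {"increments": [[0,[-27,-15.5,3],0],[0,[-27,-15.5,3],0],[0,[-27,-15.5,3],0],[0,[-27,-15.5,3],0],[0,[-27,-15.5,3],0],[0,[-27,-15.5,3],0],[0,[-27,-16,3],0],[0,[-27,-16,3],0],[0,[-25,-16,3],0],[0,[-10,-8,2],0]]}}

```text
clock: 2.1
eef_pos: [0.5427, 0.049, 0.1757]
tool_rot: [0.147, 0.989, -0.0, -0.0]
ft_force: [-0.6, 0.1, -0.9]
grip_width: 0.0855
```

Request:
{"name": "servo_tool", "arguments": {"increments": [[0,[0,0,0],-4],[0,[0,0,0],-8],[0,[0,0,0],-8.5],[0,[0,0,0],-8.5],[0,[0,0,0],-8.5],[0,[0,0,0],-8.5],[0,[0,0,0],-8.5],[0,[0,0,0],-8.5],[0,[0,0,0],-8.5],[0,[0,0,0],-8.5]]}}

```text
clock: 3.1
eef_pos: [0.5409, 0.0517, 0.1762]
tool_rot: [-0.527, 0.85, 0.0, -0.0]
ft_force: [0.2, 0.5, 0.4]
grip_width: 0.0851
```

```bash
python3 -c "
from h import *
rel(L(0,0,110))"
```

```text
t 3.1 pos [0.5409 0.0517 0.1762] yaw 243.64 tilt [-0.0011 -0.     -1.    ] j6 -1.016 F [0.16 0.48 0.41] M [-0.041  0.017  0.02 ] w 0.0851
lock frame mm [ -1.3  -0.9 112.2]
tool shift mm [-1.2 -1.   2.2]
```

Request:
{"name": "servo_tool", "arguments": {"increments": [[0,[0,0,0],-8],[0,[0,0,0],-8.4],[0,[-1.5,0,5],0],[0,[0,-0.5,10],0],[0,[0,0,12],0],[0,[0,0,10],0],[0,[0,0,8],0],[0,[0,0,5],0],[0,[0,0,0],0],[0,[0,0,0],0]]}}

```text
clock: 4.1
eef_pos: [0.5427, 0.0532, 0.1264]
tool_rot: [-0.641, 0.768, -0.0, 0.0]
ft_force: [-0.2, 0.2, -0.4]
grip_width: 0.0855
```

```bash
python3 -c "
from h import *
rel(L(0,0,37)); crop('scene','s1',240,150,120,90,6.5)
crop('top','t1',230,195,120,90,6.5)"
```

```text
t 4.1 pos [0.5427 0.0532 0.1264] yaw 259.67 tilt [ 1.e-04  0.e+00 -1.e+00] j6 -1.293 F [-0.18  0.24 -0.43] M [ 0.008  0.008 -0.008] w 0.0855
lock frame mm [ 0.2  1.  62.4]
tool shift mm [ 1.   0.2 25.4]
```

View pics/s1.png

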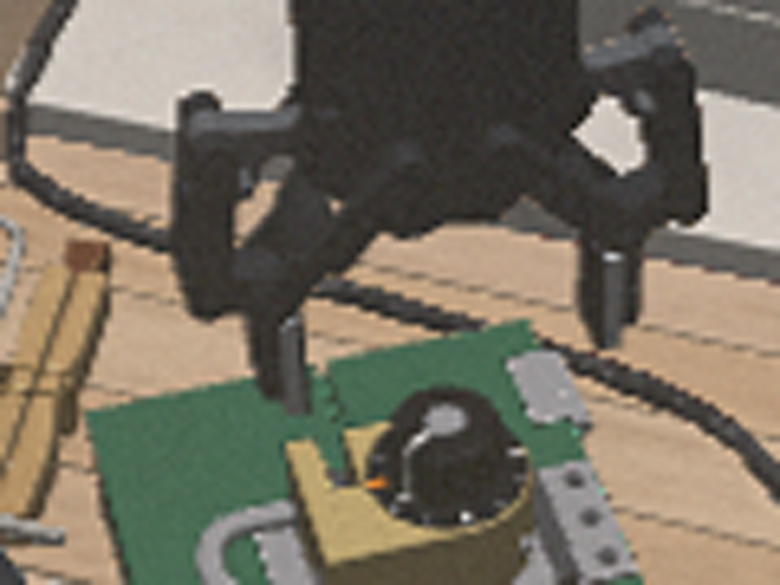

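The scene picture shows the open fingers straddling the knob. Tips are at crop (290,410) and (605,345), so the midpoint is above the hub at (445,418). The pointer is still at eleven. I'll descend and close.

Request:
{"name": "servo_tool", "arguments": {"increments": [[0,[1,0,6],0],[0,[0,0,10],0],[0,[0,0,7],0],[0,[0,0,2],0],[0,[0,0,0],0],[60,[0,0,0],0],[110,[0,0,0],0],[150,[0,0,0],0],[180,[0,0,0],0],[180,[0,0,0],0]]}}

```text
clock: 5.2
eef_pos: [0.5421, 0.0524, 0.1019]
tool_rot: [-0.641, 0.768, 0.0, 0.0]
ft_force: [-3.2, 0.6, 4.0]
grip_width: 0.0304
```

```bash
python3 -c "
from h import *
rel(L(0,0,37)); crop('scene','s2',240,150,120,90,6.5)"
```

```text
t 5.2 pos [0.5421 0.0524 0.1019] yaw 259.69 tilt [-2.e-04  3.e-04 -1.e+00] j6 -1.295 F [-3.2   0.62  3.98] M [0.075 0.586 0.018] w 0.0304
lock frame mm [-0.3  0.  37.9]
tool shift mm [ 0.  -0.3  0.9]
```

View pics/s2.png

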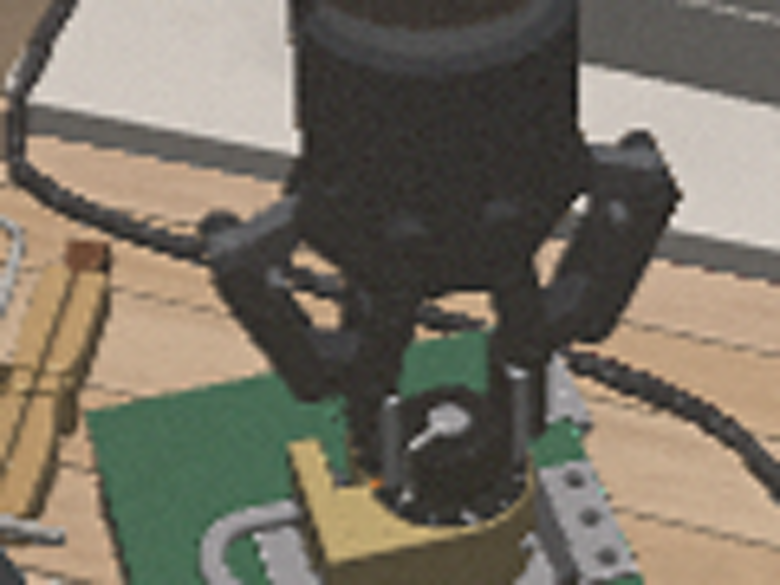

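The grip is on the knob, with width 30 mm. I'll turn clockwise in steps, checking the pointer before reaching four.

Request:
{"name": "servo_tool", "arguments": {"increments": [[180,[0,0,0],3],[180,[0,0,0],6],[180,[0,0,0],6],[180,[0,0,0],6],[180,[0,0,0],6],[180,[0,0,0],6],[180,[0,0,0],6],[180,[0,0,0],6],[180,[0,0,0],6],[180,[0,0,0],6]]}}

```text
clock: 6.25
eef_pos: [0.5429, 0.0516, 0.1019]
tool_rot: [-0.194, 0.981, -0.001, 0.001]
ft_force: [-2.1, -0.9, 4.0]
grip_width: 0.0308
```

Request:
{"name": "servo_tool", "arguments": {"increments": [[180,[0,0,0],6],[180,[0,0,0],6],[180,[0,0,0],6],[180,[0,0,0],6],[180,[0,0,0],6],[180,[0,0,0],6],[180,[0,0,0],6],[180,[0,0,0],3],[180,[0,0,0],0],[180,[0,0,0],0]]}}

```text
clock: 7.25
eef_pos: [0.5429, 0.0506, 0.1019]
tool_rot: [0.193, 0.981, -0.001, 0.001]
ft_force: [-1.4, -5.7, 5.2]
grip_width: 0.0304
```

```bash
python3 -c "
from h import *
rel(L(0,0,37)); crop('scene','s3',240,150,120,90,6.5)"
```

```text
t 7.25 pos [0.5429 0.0506 0.1019] yaw 157.69 tilt [ 0.0013 -0.0033 -1.    ] j6 0.484 F [-1.39 -5.7   5.24] M [-1.366  0.336 -0.005] w 0.0304
lock frame mm [ 0.8 -1.6 37.9]
tool shift mm [1.2 1.3 0.9]
```

View pics/s3.png

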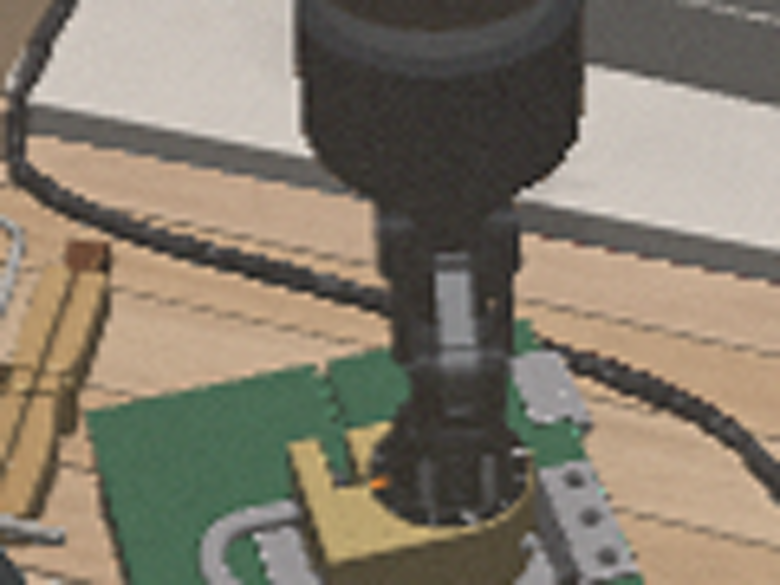

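Request:
{"name": "servo_tool", "arguments": {"increments": [[180,[0,0,0],6],[180,[0,0,0],6],[180,[0,0,0],6],[180,[0,0,0],6],[180,[0,0,0],6],[180,[0,0,0],5],[180,[0,0,0],4],[180,[0,0,0],3],[180,[0,0,0],0],[180,[0,0,0],0]]}}

```text
clock: 8.3
eef_pos: [0.5425, 0.0511, 0.1019]
tool_rot: [0.532, 0.847, -0.001, 0.001]
ft_force: [-1.3, -4.9, 5.8]
grip_width: 0.0305
```

```bash
python3 -c "
from h import *
rel(L(0,0,37)); crop('scene','s4',270,190,70,52,11)"
```

```text
t 8.3 pos [0.5425 0.0511 0.1019] yaw 115.71 tilt [ 5.0e-04 -2.2e-03 -1.0e+00] j6 1.217 F [-1.31 -4.95  5.79] M [-1.067  0.595 -0.045] w 0.0305
lock frame mm [ 0.4 -1.2 37.9]
tool shift mm [1.2 0.4 0.9]
```

View pics/s4.png

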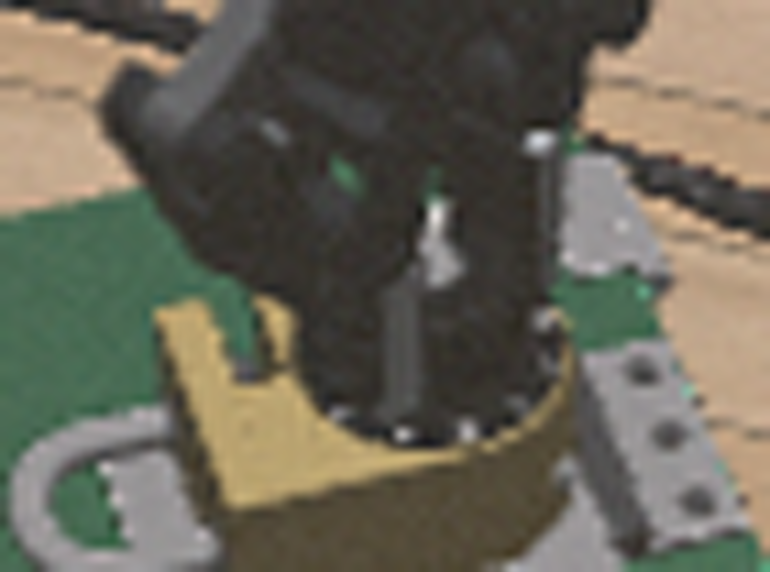

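```bash
python3 -c "
from h import *
h=np.array([*D,.1185]);z=lambda q:(np.array(px('scene',q))-[270,190]+.5)*11-.5
print(z(h))
for a in (105,110,115,120,125,130):
    t=np.radians(a);P=h.copy();P[:2]+=.0165*(-np.cos(t)*LX+np.sin(t)*LY);print(a,(z(P)-z(h)).round(1), np.degrees(np.arctan2(*(z(P)-z(h))*[1,-1])).round(1))
"
```

```text
[431.07823689 273.21633927]
105 [ -1.3 -66.4] -1.2
110 [  6.8 -66.4] 5.9
115 [ 15.  -65.9] 12.8
120 [ 23.  -64.8] 19.5
125 [ 30.9 -63.3] 26.0
130 [ 38.5 -61.3] 32.1
```

The pointer, as far as it shows, agrees with about 112–114°, the nominal value. I'll add 6° more, then open so it sits in its click, and look.

Request:
{"name": "servo_tool", "arguments": {"increments": [[180,[0,0,0],3],[180,[0,0,0],2.5],[180,[0,0,0],0],[180,[0,0,0],0],[180,[0,0,0],0],[150,[0,0,0],0],[100,[0,0,0],0],[40,[0,0,0],0],[0,[0,0,0],0],[0,[0,0,0],0]]}}

```text
clock: 9.35
eef_pos: [0.5424, 0.0524, 0.1011]
tool_rot: [0.572, 0.82, 0.0, -0.0]
ft_force: [0.2, -0.2, -0.9]
grip_width: 0.0855
```

```bash
python3 -c "
from h import *
rel(L(0,0,37)); crop('scene','s5',270,190,70,52,11)"
```

```text
t 9.35 pos [0.5424 0.0524 0.1011] yaw 110.21 tilt [-2.e-04  2.e-04 -1.e+00] j6 1.314 F [ 0.21 -0.21 -0.86] M [-0.001  0.012  0.   ] w 0.0855
lock frame mm [ 0.1  0.1 37.1]
tool shift mm [-0.1 -0.1  0.1]
```

View pics/s5.png

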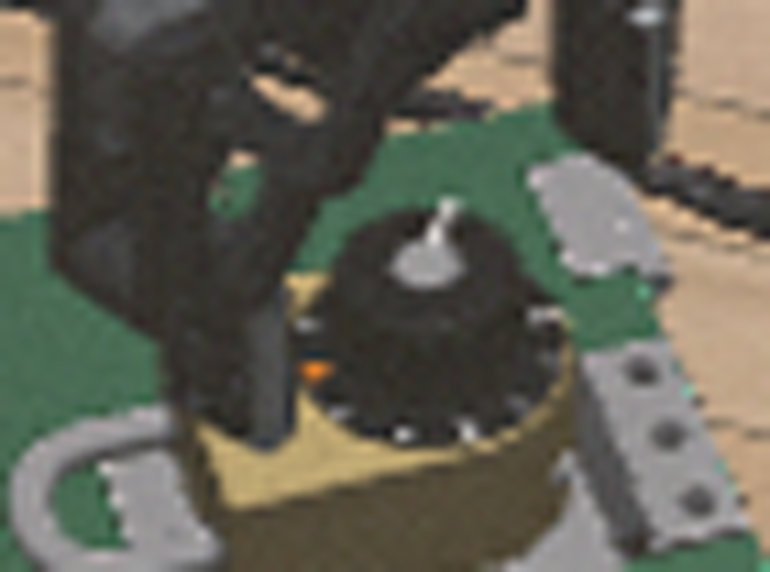

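The pointer goes from hub (428,268) to tip (452,205), about 121°, so it sits on the four o'clock click with the gripper open. The earlier grips pulled the TCP about 1.3 mm towards the lock's -y, so I'll re-centre, re-grip and turn back 60°.

Request:
{"name": "servo_tool", "arguments": {"increments": [[0,[-1.1,-0.6,0],0],[60,[0,0,0],0],[110,[0,0,0],0],[150,[0,0,0],0],[180,[0,0,0],0],[180,[0,0,0],0],[180,[0,0,0],-3],[180,[0,0,0],-5],[180,[0,0,0],-6],[180,[0,0,0],-6]]}}

```text
clock: 10.4
eef_pos: [0.543, 0.0514, 0.1018]
tool_rot: [0.419, 0.908, 0.001, 0.001]
ft_force: [1.8, 1.2, 2.6]
grip_width: 0.0309
```

Request:
{"name": "servo_tool", "arguments": {"increments": [[180,[0,0,0],-6],[180,[0,0,0],-6],[180,[0,0,0],-6],[180,[0,0,0],-6],[180,[0,0,0],-6],[180,[0,0,0],-5],[180,[0,0,0],-3],[180,[0,0,0],-2],[180,[0,0,0],0],[180,[0,0,0],0]]}}

```text
clock: 11.4
eef_pos: [0.5433, 0.0515, 0.1018]
tool_rot: [0.086, 0.996, 0.001, 0.001]
ft_force: [2.7, 2.6, 0.9]
grip_width: 0.0303
```

```bash
python3 -c "
from h import *
rel(L(0,0,37)); crop('scene','s6',270,190,70,52,11)"
```

```text
t 11.4 pos [0.5433 0.0515 0.1018] yaw 170.16 tilt [ 0.0023  0.001  -1.    ] j6 0.266 F [2.72 2.59 0.91] M [ 0.462 -0.602 -0.02 ] w 0.0303
lock frame mm [ 1.1 -0.6 37.8]
tool shift mm [1.1 0.6 0.8]
```

View pics/s6.png

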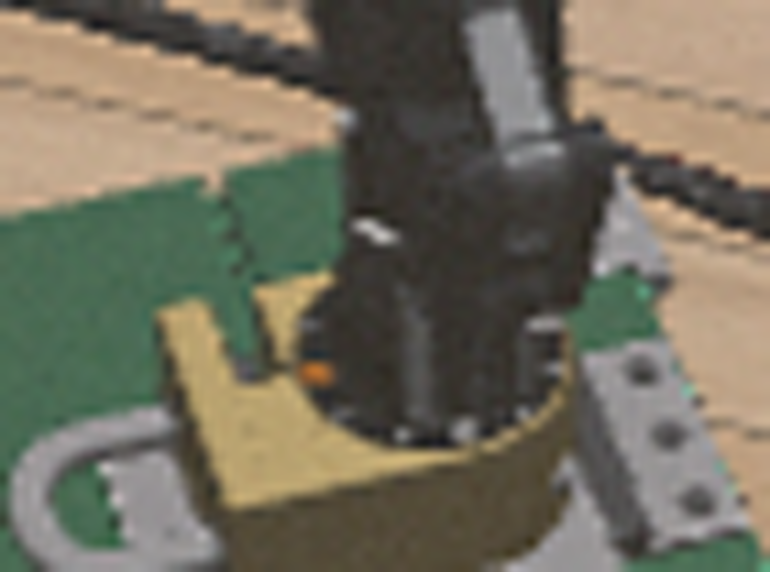

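Request:
{"name": "servo_tool", "arguments": {"increments": [[150,[0,0,0],0],[80,[0,0,0],0],[0,[0,0,0],0],[0,[0,0,0],0],[0,[0,0,-10],0],[0,[0,0,-20],0],[0,[10,0,-15],0],[0,[20,0,0],0],[0,[20,0,0],0],[0,[8,0,0],0]]}}

```text
clock: 12.45
eef_pos: [0.4836, 0.061, 0.1471]
tool_rot: [0.085, 0.996, -0.0, -0.0]
ft_force: [-0.3, 0.6, 0.4]
grip_width: 0.0854
```

```bash
python3 -c "
from h import *
rel(L(-58,-1,3)); crop('scene','s7',255,185,85,63,9)
z=lambda q:(np.array(px('scene',q))-[255,185]+.5)*9-.5
h=np.array([*D,.1185])
for a in (55,60,65):
    t=np.radians(a);P=h.copy();P[:2]+=.0165*(-np.cos(t)*LX+np.sin(t)*LY);print(a,(z(P)-z(h)).round(1))
print('hub',z(h),'TCP',z(status.get_obs()['eef_pos']),'legs -58',[z(L(-58,y,13)).round(0) for y in (-16,16)],'bow tip',z(L(-78,0,13)))
"
```

```text
t 12.45 pos [0.4836 0.061  0.1471] yaw 170.2 tilt [-3.e-04 -0.e+00 -1.e+00] j6 0.297 F [-0.29  0.55  0.4 ] M [-0.039  0.021 -0.001] w 0.0854
lock frame mm [-59.3  -1.6  83.1]
tool shift mm [-1.3  0.6 80.1]
55 [-59.8 -33.6]
60 [-55.3 -37.2]
65 [-50.4 -40.6]
hub [487.60946655 268.44973213] TCP [204.77517227 235.92881135] legs -58 [array([252., 512.]), array([218., 408.])] bow tip [144.50169412 479.22393633]
```

View pics/s7.png

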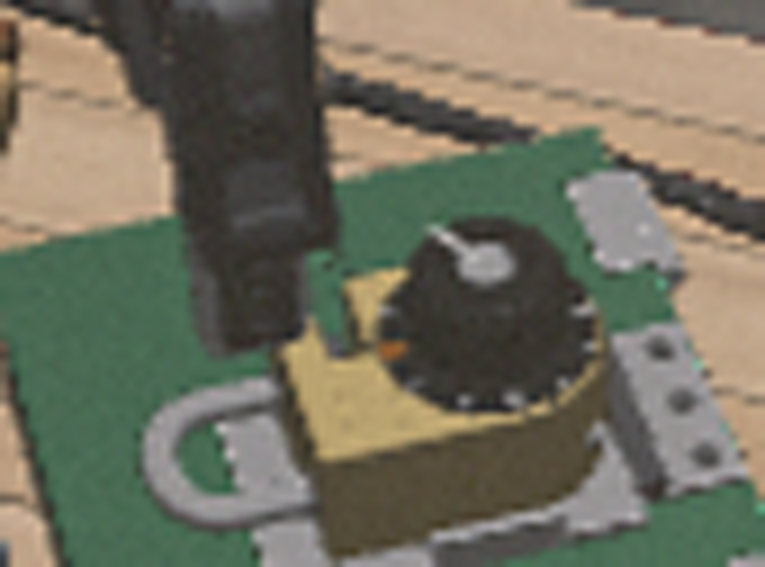

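The dial reads two o'clock: hub (486,264) to tip (430,228) gives 60°. The bow is visible with its tip at about (143,450). I'll check the leg positions on the z = 77 mm plane from both views.

```bash
python3 -c "
from h import *
f=lambda x,y,o,s:((x+.5)/s-.5+o[0],(y+.5)/s-.5+o[1])
def lk(P): q=P[:2]-D; return (q@LX*1e3).round(1),(q@LY*1e3).round(1)
for n,p in(('L leg',(297,490)),('R leg',(412,503)),('bow outer',(355,558)),('case fr',(462,452)),('case fl',(272,415))):
    print('top',n,lk(onz('top',f(*p,(240,205),7.5),.077 if 'case' not in n else .098)))
for n,p in(('far leg',(250,388)),('near leg',(252,507)),('near leg2',(290,495)),('bow leftmost',(143,450)),('case fr',(318,462)),('case fl',(284,350))):
    print('scene',n,lk(onz('scene',f(*p,(255,185),9),.077 if 'case' not in n else .098)))
"
```

```text
top L leg (np.float64(-61.6), np.float64(16.4))
top R leg (np.float64(-59.3), np.float64(-16.1))
top bow outer (np.float64(-77.5), np.float64(-3.2))
top case fr (np.float64(-42.5), np.float64(-27.6))
top case fl (np.float64(-42.0), np.float64(26.1))
scene far leg (np.float64(-49.8), np.float64(19.7))
scene near leg (np.float64(-57.7), np.float64(-14.6))
scene near leg2 (np.float64(-49.0), np.float64(-13.6))
scene bow leftmost (np.float64(-76.4), np.float64(8.5))
scene case fr (np.float64(-44.5), np.float64(-24.9))
scene case fl (np.float64(-43.5), np.float64(8.8))
```

Request:
{"name": "servo_tool", "arguments": {"increments": [[0,[-1,1,8],0],[0,[0,0,14],0],[0,[0,0,16],0],[0,[0,0,16],0],[0,[0,0,14],0],[0,[0,0,8],0],[0,[0,0,4],0],[0,[0,0,0],0],[0,[0,0,0],0],[0,[0,0,0],0]]}}

```text
clock: 13.5
eef_pos: [0.4869, 0.0618, 0.067]
tool_rot: [0.086, 0.996, 0.0, 0.001]
ft_force: [-0.2, -0.2, -0.1]
grip_width: 0.0855
```

```bash
python3 -c "
from h import *
rel(L(-58,0,3)); crop('scene','s8',255,185,85,63,9)"
```

```text
t 13.5 pos [0.4869 0.0618 0.067 ] yaw 170.18 tilt [ 1.6e-03  2.0e-04 -1.0e+00] j6 0.298 F [-0.2  -0.17 -0.13] M [ 0.007  0.041 -0.01 ] w 0.0855
lock frame mm [-56.2  -0.3   3. ]
tool shift mm [ 1.8  0.3 -0. ]
```

View pics/s8.png

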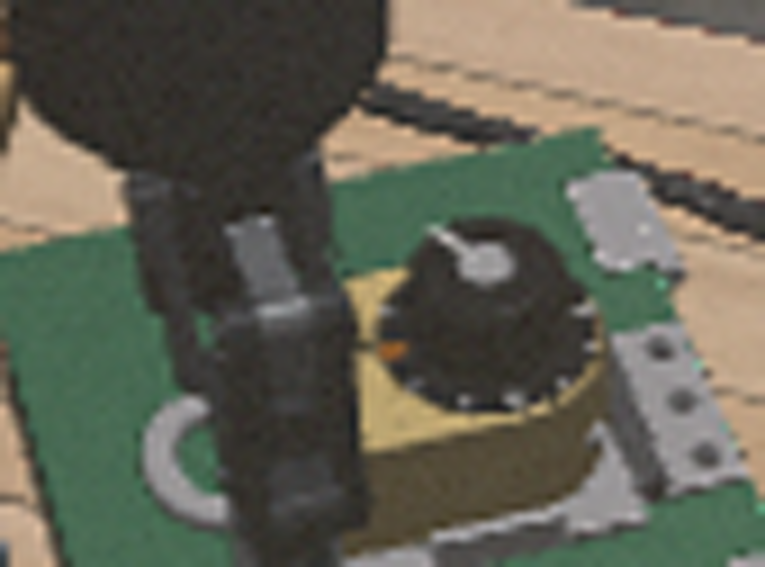

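The fingers straddle the shackle legs just in front of the case. I'll shift 2 mm away from the case and close.

Request:
{"name": "servo_tool", "arguments": {"increments": [[0,[2.5,0,0],0],[0,[0,0,0],0],[60,[0,0,0],0],[100,[0,0,0],0],[130,[0,0,0],0],[160,[0,0,0],0],[160,[0,0,0],0],[160,[0,0,0],0],[160,[0,0,0],0],[160,[0,0,0],0]]}}

```text
clock: 14.55
eef_pos: [0.4837, 0.0619, 0.0667]
tool_rot: [0.086, 0.996, -0.0, 0.0]
ft_force: [-2.1, -1.4, 5.9]
grip_width: 0.0371
```

```bash
python3 -c "
from h import *
rel(L(-58,0,3)); crop('scene','s9',255,185,85,63,9)"
```

```text
t 14.55 pos [0.4837 0.0619 0.0667] yaw 170.17 tilt [ 2.e-04 -3.e-04 -1.e+00] j6 0.299 F [-2.13 -1.42  5.92] M [-0.181  0.401 -0.047] w 0.0371
lock frame mm [-59.3  -0.7   2.7]
tool shift mm [-1.4  0.7 -0.3]
```

View pics/s9.png

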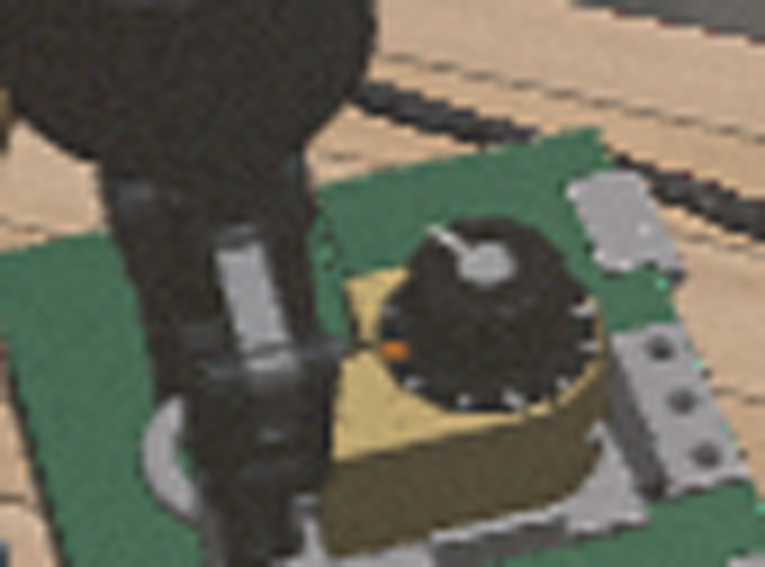

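The grip is on both legs: 37 mm reading plus the same 2.6 mm offset as on the knob makes 40 mm. Now I'll pull along +x of the tool.

Request:
{"name": "servo_tool", "arguments": {"increments": [[160,[1,0,0],0],[160,[2,0,0],0],[160,[2,0,0],0],[160,[2,0,0],0],[160,[2,0,0],0],[160,[2,0,0],0],[160,[2,0,0],0],[160,[1.5,0,0],0],[160,[0,0,0],0],[160,[0,0,0],0]]}}

```text
clock: 15.6
eef_pos: [0.4694, 0.0646, 0.0666]
tool_rot: [0.086, 0.996, -0.0, 0.0]
ft_force: [0.8, -2.9, 5.7]
grip_width: 0.0374
```

```bash
python3 -c "
from h import *
rel(L(-58,0,3)); crop('scene','s10',255,185,85,63,9)"
```

```text
t 15.6 pos [0.4694 0.0646 0.0666] yaw 170.18 tilt [ 3.e-04 -1.e-04 -1.e+00] j6 0.308 F [ 0.77 -2.9   5.69] M [-0.522 -0.239 -0.079] w 0.0374
lock frame mm [-73.9  -0.6   2.6]
tool shift mm [-15.9   0.5  -0.4]
```

View pics/s10.png

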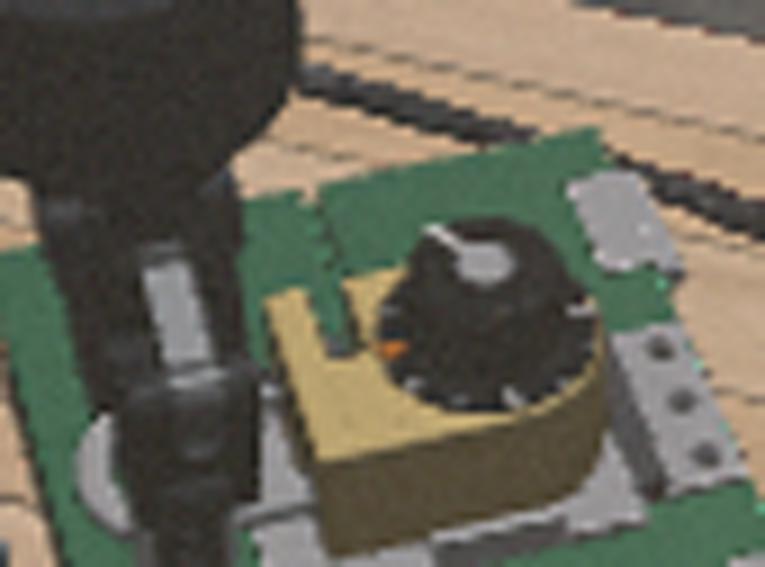

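The shackle has moved 14.6 mm and the lock has not. I'll pull a little more to confirm the stop.

Request:
{"name": "servo_tool", "arguments": {"increments": [[160,[0.5,0,0],0],[160,[0.5,0,0],0],[160,[0.5,0,0],0],[160,[0.5,0,0],0],[160,[0.5,0,0],0],[160,[0,0,0],0],[160,[0,0,0],0],[160,[0,0,0],0],[160,[0,0,0],0],[160,[0,0,0],0]]}}

```text
clock: 16.65
eef_pos: [0.468, 0.0653, 0.0666]
tool_rot: [0.085, 0.996, 0.0, 0.001]
ft_force: [5.1, -2.2, 3.1]
grip_width: 0.0373
```

```bash
python3 -c "
from h import *
rel(L(-58,0,3)); crop('scene','s11',255,185,85,63,9)"
```

```text
t 16.65 pos [0.468  0.0653 0.0666] yaw 170.2 tilt [ 2.e-03  5.e-04 -1.e+00] j6 0.31 F [ 5.11 -2.21  3.09] M [-0.406 -0.978 -0.01 ] w 0.0373
lock frame mm [-75.4  -0.1   2.6]
tool shift mm [-17.4   0.   -0.3]
```

View pics/s11.png

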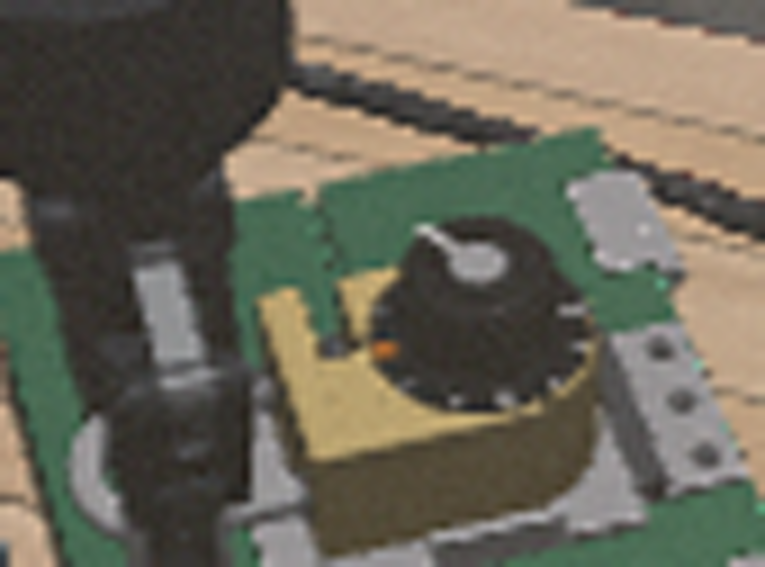

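The lock itself has now shifted about 1.5 mm towards the bow: the dial hub went from (486,264) to (478,262), and the x force rose to 5 N. So the shackle is on its stop. I'll release, rise and move over the case.

Request:
{"name": "servo_tool", "arguments": {"increments": [[120,[0,0,0],0],[60,[0,0,0],0],[0,[0,0,0],0],[0,[0,0,0],0],[0,[0,0,0],0],[0,[0,0,-10],0],[0,[0,0,-20],0],[0,[0,0,-20],0],[0,[-10,0,-10],0],[0,[-20,0,0],0]]}}

```text
clock: 17.7
eef_pos: [0.4973, 0.0602, 0.1291]
tool_rot: [0.085, 0.996, 0.0, 0.002]
ft_force: [1.0, -0.7, -0.1]
grip_width: 0.085
```

Request:
{"name": "servo_tool", "arguments": {"increments": [[0,[-20,0,0],0],[0,[-14,0,0],0],[0,[-3,0,0],0],[0,[0,0,0],0],[0,[0,0,0],0],[0,[0,0,0],0],[0,[0,0,0],0],[0,[0,0,0],0],[0,[0,0,0],0],[0,[0,0,0],0]]}}

```text
clock: 18.7
eef_pos: [0.5329, 0.0536, 0.1264]
tool_rot: [0.086, 0.996, 0.0, -0.0]
ft_force: [-0.3, -0.8, 0.6]
grip_width: 0.0855
```

```bash
python3 -c "
from h import *
rel(L(-10.5,-0.5,11)); crop('scene','s12',255,185,85,63,9)"
```

```text
t 18.7 pos [0.5329 0.0536 0.1264] yaw 170.18 tilt [-0.  0. -1.] j6 0.272 F [-0.25 -0.79  0.58] M [ 0.017 -0.007  0.028] w 0.0855
lock frame mm [-9.5 -0.3 62.4]
tool shift mm [ 1.  -0.2 51.4]
```

View pics/s12.png

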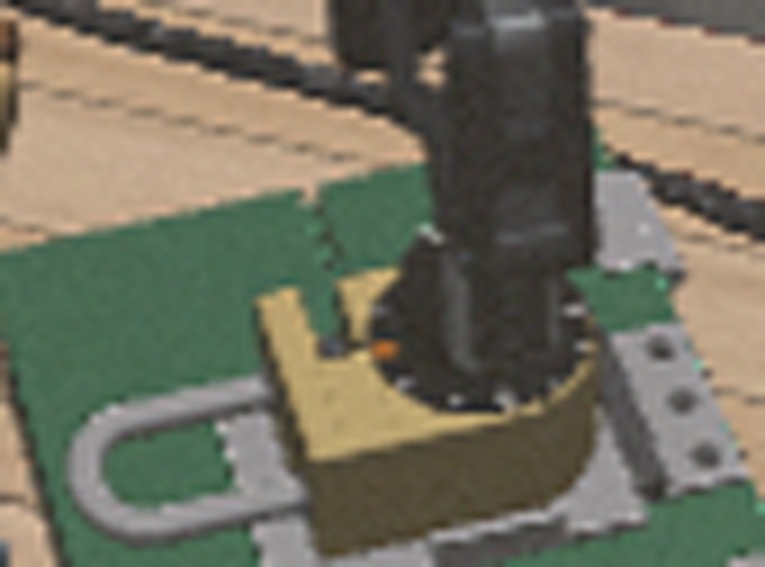

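The shackle stands out and the lock is still on the hasp. I'll descend beside the case.

Request:
{"name": "servo_tool", "arguments": {"increments": [[0,[1,0,6],0],[0,[0,0,12],0],[0,[0,0,14],0],[0,[0,0,12],0],[0,[0,0,5],0],[0,[0,0,2],0],[0,[0,0,0],0],[0,[0,0,0],0],[0,[0,0,0],0],[0,[0,0,0],0]]}}

```text
clock: 19.75
eef_pos: [0.5324, 0.0538, 0.0758]
tool_rot: [0.086, 0.996, 0.0, 0.001]
ft_force: [0.2, 0.2, 0.3]
grip_width: 0.0855
```

Request:
{"name": "servo_tool", "arguments": {"increments": [[40,[0,0,0],0],[70,[0,0,0],0],[90,[0,0,0],0],[110,[0,0,0],0],[130,[0,0,0],0],[150,[0,0,0],0],[150,[0,0,0],0],[150,[0,0,0],0],[150,[0,0,0],0],[150,[0,0,0],0]]}}

```text
clock: 20.75
eef_pos: [0.5322, 0.054, 0.0757]
tool_rot: [0.086, 0.996, 0.0, 0.0]
ft_force: [-1.5, 1.1, 5.6]
grip_width: 0.0508
```

```bash
python3 -c "
from h import *
rel(L(-10.5,-0.5,11)); crop('scene','s13',255,185,85,63,9)"
```

```text
t 20.75 pos [0.5322 0.054  0.0757] yaw 170.19 tilt [ 6.e-04  5.e-04 -1.e+00] j6 0.272 F [-1.55  1.14  5.62] M [ 0.246  0.272 -0.036] w 0.0508
lock frame mm [-10.2  -0.1  11.7]
tool shift mm [ 0.3 -0.4  0.7]
```

View pics/s13.png

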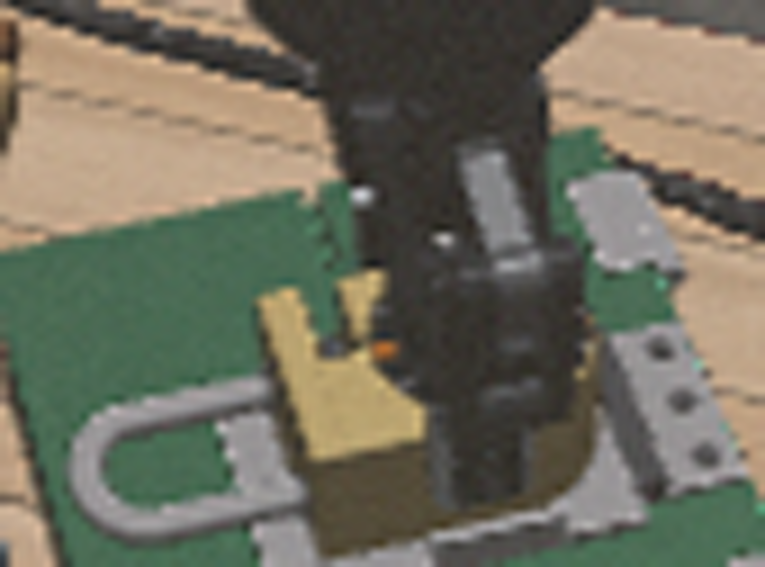

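The case is gripped (50.8 mm reading). I'll centre it on the staple by 1 mm, then lift straight up slowly.

Request:
{"name": "servo_tool", "arguments": {"increments": [[150,[-1,0,0],0],[150,[0,0,0],0],[150,[0,0,-1],0],[150,[0,0,-2],0],[150,[0,0,-4],0],[150,[0,0,-5],0],[150,[0,0,-5],0],[150,[0,0,-5],0],[150,[0,0,-5],0],[150,[0,0,-5],0]]}}

```text
clock: 21.8
eef_pos: [0.5331, 0.0536, 0.1079]
tool_rot: [0.086, 0.996, 0.0, 0.0]
ft_force: [0.1, -0.2, -5.9]
grip_width: 0.0508
```

```bash
python3 -c "
from h import *
rel(L(-10.5,-0.5,11+146)); crop('scene','s14',255,165,85,63,9)"
```

```text
t 21.8 pos [0.5331 0.0536 0.1079] yaw 170.18 tilt [ 3.e-04 -0.e+00 -1.e+00] j6 0.272 F [ 0.11 -0.18 -5.87] M [ 0.024 -0.043  0.038] w 0.0508
lock frame mm [-9.3 -0.3 43.9]
tool shift mm [ 1.200e+00 -1.000e-01 -1.131e+02]
```

View pics/s14.png

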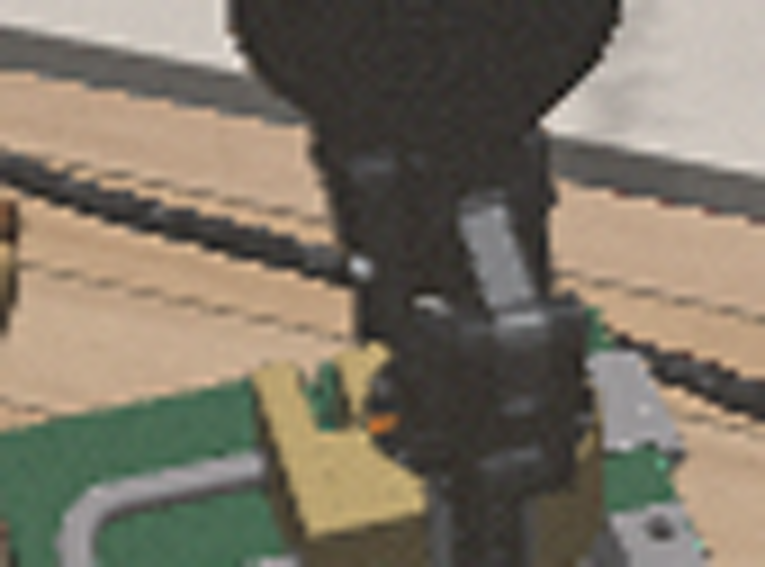

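The wrist now carries 5.9 N, which is the 0.6 kg lock hanging free, and it is level. I'll raise the remaining 114 mm so the underside is 15 cm above the box top.

Request:
{"name": "servo_tool", "arguments": {"increments": [[150,[0,0,-8],0],[150,[0,0,-13],0],[150,[0,0,-15],0],[150,[0,0,-15],0],[150,[0,0,-15],0],[150,[0,0,-15],0],[150,[0,0,-15],0],[150,[0,0,-10],0],[150,[0,0,-6],0],[150,[0,0,-2],0]]}}

```text
clock: 22.85
eef_pos: [0.5332, 0.0536, 0.2219]
tool_rot: [0.086, 0.996, 0.0, 0.0]
ft_force: [-0.1, 0.2, -6.0]
grip_width: 0.0504
```

Request:
{"name": "servo_tool", "arguments": {"increments": [[150,[0,0,0],0],[150,[0,0,0],0],[150,[0,0,0],0],[150,[0,0,0],0],[150,[0,0,0],0],[150,[0,0,0],0],[150,[0,0,0],0],[150,[0,0,0],0],[150,[0,0,0],0],[150,[0,0,0],0]]}}

```text
clock: 23.85
eef_pos: [0.533, 0.0536, 0.2214]
tool_rot: [0.086, 0.996, 0.0, 0.0]
ft_force: [0.1, -0.7, -6.6]
grip_width: 0.0504
```

```bash
python3 -c "
from h import *
rel(L(-10.5,-0.5,11.7+146)); p,d=crop('scene','s15',230,100,150,150,4)
cv2.imwrite('pics/full15.png',p[:,:,::-1])"
```

```text
t 23.85 pos [0.533  0.0536 0.2214] yaw 170.18 tilt [ 1.e-04  0.e+00 -1.e+00] j6 0.272 F [ 0.06 -0.7  -6.58] M [-0.03   0.006  0.019] w 0.0504
lock frame mm [ -9.3  -0.3 157.4]
tool shift mm [ 1.2 -0.2 -0.3]
```

View pics/s15.png

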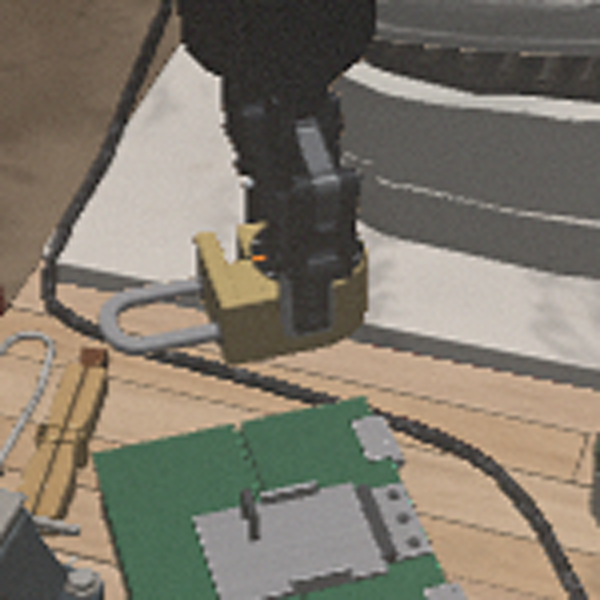

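View pics/full15.png

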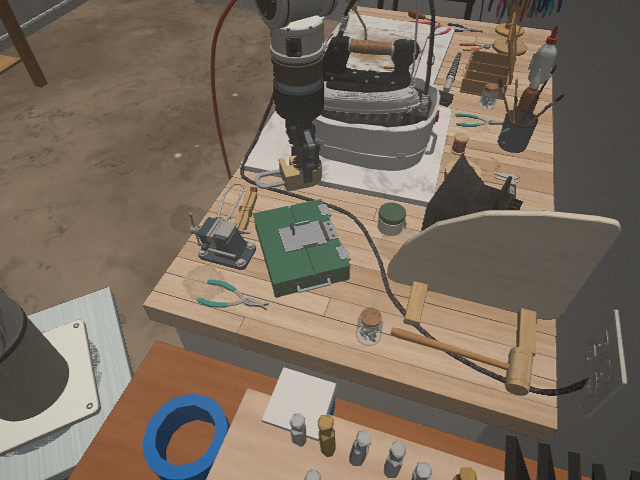

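The lock is held level with the shackle out, at full-picture (290,175). The box with its bare hasp and staple is undisturbed at (300,245), and the jars and tools lie where they were. I'll hand in the job.

```bash
python3 -c "
from workcell import order
print(order.job_done())"
```

```text
the job is handed in; nothing more can be done
None
```

The lock is open, off the staple and held in the gripper by its case, level and dial up. Its underside is about 15 cm above the box top. I handed the job in at about 24 s, and no verdict is reported.

- **Dial:** I turned it clockwise from eleven to four o'clock. With the gripper open, the pointer read about 121° on the click. I then turned it back to two o'clock, where it read about 60° on the click after release.
- **Shackle:** I pulled it straight out while the lock sat on the hasp. It moved 14.6 mm. A further 2.5 mm of commanded pull shifted the lock about 1.5 mm within the staple's play and raised the force to about 5 N, so it is on its stop.
- **Lift:** I lifted the lock straight up 146 mm from the hasp. The wrist carries about 6 N, which fits the 0.6 kg lock.
- **Last checks:** the tool axis is vertical to within 0.1°. The last picture shows the shackle out, the hasp bare, and the box, jars and tools where they were.

One check disagreed. By-eye points on the bow and pointer tip were up to about 1 cm off in single-view measurements. I used them only roughly and relied on the knob and case points instead, which matched the given heights. The dial pointer was also mostly hidden by the fingers during the final lift, so its two o'clock reading comes from before the lift.

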